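Fit the mixer's adapter and hold a jar pressed to run it

TASK

Get the press-to-run mixer going: of the two adapters, slide the one whose bore fits over the mixer's drive pin fully down onto the head and let go of it. Then stand the one tall specimen jar in that adapter's socket and push the jar down until the spring-loaded head has sunk by about half of its 16 mm travel. Finish while still holding the jar pressed down there, and do not knock over the short jars.

Things in the scene. Friction and masses are not known exactly. Their poses are not given: they have to be found in the camera images.
- mixer_top (a point): Centre of the upper face of the mixer's spring head, at the foot of the drive pin; sinks with the head; z up. Head: black disc 54 mm in diameter, face 96 mm above the table when up. Pin: steel, 18 mm in diameter, 12 mm high, tapered tip. Grey fixed housing below, 130 x 130 mm, top 70 mm above the table; its place and yaw vary.
- mixer_head (a joint): How far the mixer's head is pressed straight down, in m: 0 up (released), 0.008 half, 0.016 bottomed. It springs back. It begins to sink at about 4 N, then takes 0.75 N more per mm: 10 N at half travel, 16 N bottomed, the weight of adapter and jar (2 to 3 N) included. That weight alone does not sink it.
- adapter_wide_mid (a point): Black plastic adapter, a round sleeve 56 mm in outside diameter, 34 mm high, upright on the table. Above: socket 46 mm in diameter, 20 mm deep (wall 5 mm), for a jar. Below: floor 14 mm thick with a through bore, 22 mm: goes over the 18 mm pin. Fully down, its underside rests on the head's face. The point is on its axis half-way up (17 mm). About 0.12 kg.
- adapter_narrow_mid (a point): Black plastic adapter, a round sleeve 56 mm in outside diameter, 34 mm high, upright on the table. Above: socket 46 mm in diameter, 20 mm deep (wall 5 mm), for a jar. Below: floor 14 mm thick with a through bore, only 12 mm: does not go over the pin. The point is on its axis half-way up (17 mm). About 0.12 kg.
- jar_tall_mid (a point): The one tall specimen jar, closed, upright: white body 40 mm in diameter, 64 mm high, then a blue lid 42 mm in diameter, 20 mm thick; 84 mm high in all. The point is on its axis half-way up (42 mm). About 0.11 kg. Best gripped by the lid: the lower 20 mm go into the socket. Seated in the adapter on the mixer, its underside is 14 mm above the head's face.
- jar_short0_mid (a point): A bystander: short specimen jar, upright, white body 40 mm in diameter, blue lid 42 mm in diameter, 48 mm high in all; the point is on its axis half-way up (24 mm). Leave it standing.
- jar_short1_mid (a point): A bystander: short specimen jar, upright, white body 40 mm in diameter, blue lid 42 mm in diameter, 48 mm high in all; the point is on its axis half-way up (24 mm). Leave it standing.
- jar_short2_mid (a point): A bystander: short specimen jar, upright, white body 40 mm in diameter, blue lid 42 mm in diameter, 48 mm high in all; the point is on its axis half-way up (24 mm). Leave it standing.
There are look-alikes about, which are no part of the job. Leave any green or yellow look-alike of the part that bears adapter_wide_mid alone.

How it is judged (in metres and radians):
On the way, in this order (a step that is already met when the one before it is completed fails the run):
1. the wide-bore adapter is fully down on the mixer's pin, upright, and released (z of adapter_wide_mid in the frame of mixer_top between 0.0135 and 0.0205 m and horizontal distance between adapter_wide_mid and mixer_top below 0.005 m and angle between adapter_wide_mid's own z axis and vertical below 0.08 rad and contact force between the fingers and adapter_wide below 0.3 N), for 0.2 s.
2. the tall jar stands in the socket of the adapter on the mixer (z of adapter_wide_mid in the frame of mixer_top between 0.0135 and 0.0205 m and horizontal distance between adapter_wide_mid and mixer_top below 0.005 m and angle between adapter_wide_mid's own z axis and vertical below 0.08 rad and z of jar_tall_mid in the frame of mixer_top between 0.052 and 0.0595 m and horizontal distance between jar_tall_mid and mixer_top below 0.009 m and angle between jar_tall_mid's own z axis and vertical below 0.15 rad), for 0.1 s.
At the end, for the whole second after the job is handed in: Wide-bore adapter fully down on the pin (3.5 mm in height, 5 mm off centre), tall jar seated in it (4 mm, 9 mm, tilt under 0.15 rad); the fingers hold the jar, touch no adapter, and push over 3 N through the jar, keeping the head still at 4.5 to 11.5 mm through the last second (all of step 2 and value of joint mixer_head between 0.0045 and 0.0115 m and velocity of joint mixer_head between -0.01 and 0.01 m/s and contact force between jar_tall and adapter_wide above 3 N and contact force between each of the arm, the fingers and adapter_wide below 0.5 N and contact force between the fingers and jar_tall above 2 N); the arm keeps its last pose, push and grip.
It fails at once if a short jar is knocked over (angle between any of jar_short0_mid, jar_short1_mid, jar_short2_mid's own z axis and vertical above 0.6 rad).
It also fails if it takes over 61 s, if anything falls off the work surface, if the arm or the gripper's body presses on something with over 40 N, if the wrist force passes 120 N, or if a joint passes its speed limit or range.

ROBOT

A 6-joint arm with a two-finger parallel gripper is mounted at the origin on the work surface. World frame = base frame: x ahead of the robot, y to its left, z up, the work surface at z = 0. Lengths are in mm, angles in rad, forces in N, time in s.
With the tool pointing down it reaches from about 275 to 825 mm from the base axis. Payload 4.9 kg.
Tool frame: the origin (TCP) lies at the very end of the fingers, on their centre line; the grasp point (between the pads) lies 19 mm behind it; z points along the fingers, y is the direction in which the jaws open and shut (so a half turn about z gives the same grasp; the last joint's range is limited). The gripper opens to 85 mm and grips with 20 to 120 N. Pads are 22 mm wide; open, the fingers measure 114 mm over their backs; the gripper's body (76 mm by 85 mm) begins 54 mm behind the grasp point. The pads swing forward as they close: fully open they stand 13 mm farther back than shut.
Start: joints at [1.171, 0.326, -0.193, 1.052, 0, 1.437], TCP at [144.468, 530.705, 231.281] pointing down, gripper open.
Joint ranges: [-2.65, 2.65], [-0.97, 1.79], [-1.3, 1.35], [-1.93, 2.1], [-1.47, 1.37], [-3.14, 3.14]. Speed limits (rad/s): [2.57, 2.57, 3.14, 3.14, 3.14, 3.14].

INTERFACE

Orientations are given as [roll, pitch, yaw] about the fixed x, y, z axes, in that order (R = Rz(yaw) Ry(pitch) Rx(roll)).
In Python, from bench import bot, solve_ik, imaging gives the robot as it stands. Calls block until the motion is done:
- bot.move_ptp(position, orientation): joint-space move of the TCP to a pose.
- bot.movel(position, rot=None, max_speed=150, threshold=None): straight line of the TCP; rot=None keeps the orientation; max_speed is the mean speed in mm/s. With threshold (N) it stops when the force on the tool has changed by that much, and returns True; else False.
- bot.move_j(angles): joint-space move.
- bot.grip(opening, effort=None): opening from 0.0 (shut) to 1.0 (fully open); effort is the grip in N (None keeps the last); returns when the fingers have stopped.
- bot.dwell(seconds).
- solve_ik(position, orientation): joint angles nearest the present ones, or None.
- bot.get_state(): the state.
- imaging.capture(name): name is "side" or "top" or "wrist"; returns the picture (480x640x3 uint8, blue, green, red); there is no depth.
- imaging.camera_model(name): a dict with "K" (3x3 intrinsics, pixels), "position" and "rotation" of the camera in the world. Camera axes: x right, y up, looking along -z (the intrinsics and any distortion apply to the point x, -y, -z); pixel columns grow to the right and rows downward; lengths in mm; the calibration is good to about 2 mm. A picture is of the moment at which its call begins: read the wrist's pose just before it. camera_model takes no time and is no camera call; for the wrist camera it gives the pose at the moment of the call.
A pose or a line that the arm cannot do raises bot.IKError and nothing moves.
- bot.sign_off(): hands the job in, once; it reports no verdict.
The state is a dict: "t": time; "qpos": joint angles; "joint_velocities": joint speeds; "effort": joint torques, N m; "tcp_pos": TCP position; "orientation": TCP orientation; "contact_force": force on the tool from outside, world axes, zero at the start; "wrist_torque": the same for the moment, N m; "opening": opening from 0.0 (shut) to 1.0 (fully open).
Only numpy, scipy, OpenCV 4.12 (cv2) and the standard library are available. Lean on these libraries where they do the work, as an engineer would, in place of code of your own. Each camera call takes 0.05 s, during which the arm holds its last target. There are 200 camera calls.

## Working session

There is one attempt and no reset: what is moved stays moved. The work goes in short steps, each a Python script; the robot and the scene stay as the last script left them, time stands still between calls to the robot, and variables do not carry over. Pictures are saved under pics/ and viewed, about 8 in all and at most 12, crops included, and the job is handed in when it is done.

```bash
ls; mkdir -p pics; python3 - <<'E'
from bench import bot, imaging
import cv2, numpy as np
ims=[]
for n in ("top","side"):
    im=imaging.capture(n); cv2.imwrite(f"pics/{n}0.png",im)
    c=imaging.camera_model(n); print(n,{k:np.round(np.array(v),3).tolist() if not isinstance(v,(str,type(None))) else v for k,v in c.items()})
print(bot.get_state())
E
```

```text
pics
top {'K': [[561.189, 0.0, 322.807], [0.0, 561.189, 231.864], [0.0, 0.0, 1.0]], 'position': [365.83, -34.6, 1102.424], 'rotation': [0.105, 0.006, -1.543]}
side {'K': [[466.87, 0.0, 316.34], [0.0, 466.87, 241.196], [0.0, 0.0, 1.0]], 'position': [-98.859, -680.086, 808.815], 'rotation': [0.854, 0.014, -0.741]}
{'t': 0.1, 'qpos': array([ 1.17081013e+00,  3.26836654e-01, -1.93518933e-01,  1.05198254e+00,
       -2.77781288e-06,  1.43660781e+00]), 'joint_velocities': array([-1.30104134e-05, -2.78421115e-05,  3.98904597e-03, -7.99757211e-06,
       -6.25753115e-04, -6.12556793e-04]), 'effort': array([ 1.33599307e-03, -4.44239473e+01,  2.63038230e+01,  7.87159370e-03,
       -7.34677360e-05, -1.09523066e-05]), 'tcp_pos': array([144.2486056 , 530.19699985, 230.58485435]), 'orientation': array([-3.14006434e+00, -2.03518837e-04,  2.87579482e+00]), 'contact_force': array([-0.51384707,  0.3418927 ,  0.57117881]), 'wrist_torque': array([ 0.01845964, -0.03614927, -0.01773511]), 'opening': 1.0010064841302455}
```

View pics/top0.png

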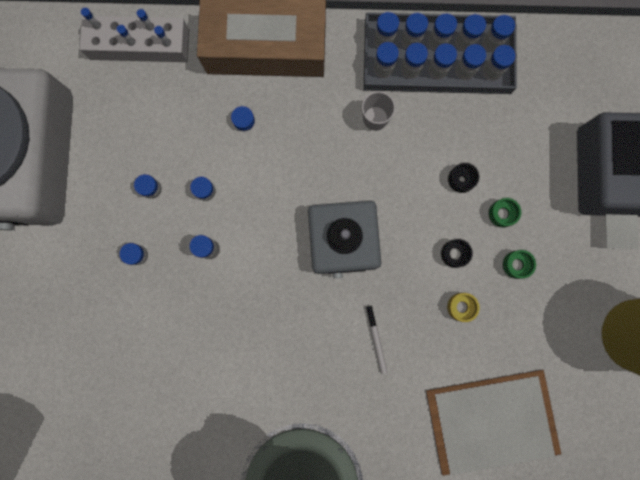

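View pics/side0.png

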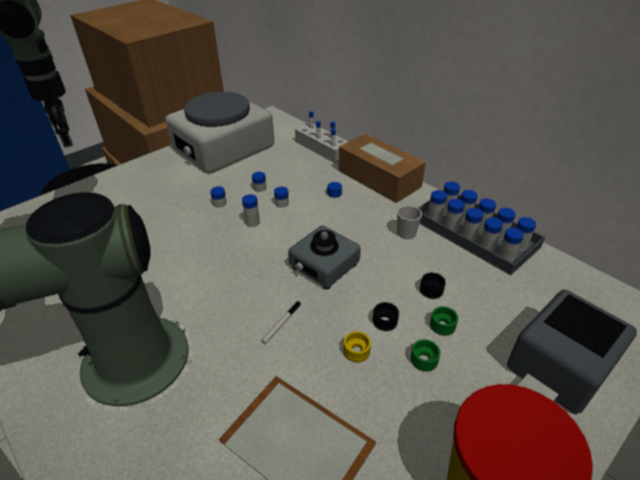

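The top view shows black adapters at (463,178) and (457,253), with green and yellow decoys at (505,212), (519,264) and (463,307). The mixer is at (345,236). Blue lids are at (146,186), (202,188), (131,254), (201,246) and (243,118). In the side view, the jar at (251,210) is the tall one. It should match top (201,246), which I'll check by triangulation.

```bash
cat > h.py <<'E'
import cv2, numpy as np
from scipy.spatial.transform import Rotation as R
from bench import bot, solve_ik, imaging
def ray(c,uv):
    K=np.array(c["K"]); d=np.linalg.inv(K)@[uv[0],uv[1],1.]
    r=np.array(c["rotation"],float); M=r if r.shape==(3,3) else R.from_euler("xyz",r).as_matrix()
    return np.array(c["position"],float), M@(d*[1,-1,-1])
def onz(c,uv,z):
    o,d=ray(c,uv); return o+d*(z-o[2])/d[2]
def proj(c,p):
    r=np.array(c["rotation"],float); M=r if r.shape==(3,3) else R.from_euler("xyz",r).as_matrix()
    q=(M.T@(np.array(p,float)-np.array(c["position"])))*[1,-1,-1]; q=np.array(c["K"])@q; return q[:2]/q[2]
def tri(c1,u1,c2,u2):
    o1,d1=ray(c1,u1);o2,d2=ray(c2,u2); d1/=np.linalg.norm(d1);d2/=np.linalg.norm(d2)
    s=np.linalg.lstsq(np.c_[d1,-d2],o2-o1,rcond=None)[0]
    a,b=o1+s[0]*d1,o2+s[1]*d2; return (a+b)/2,np.linalg.norm(a-b)
def blobs(m,amin=40,amax=1e9):
    n,l,s,c=cv2.connectedComponentsWithStats(m.astype(np.uint8))
    return [(c[i].round(1).tolist(),s[i].tolist()) for i in range(1,n) if amin<s[i,4]<amax]
E
python3 - <<'E'
from h import *
t=cv2.imread("pics/top0.png");s=cv2.imread("pics/side0.png")
ct,cs=imaging.camera_model("top"),imaging.camera_model("side")
def blue(im):
    h=cv2.cvtColor(im,cv2.COLOR_BGR2HSV); return cv2.inRange(h,(105,120,40),(130,255,255))>0
bt=[b for b in blobs(blue(t),80) if 100<b[0][1]<300 and b[0][0]<300]
bs=[b for b in blobs(blue(s),40) if 165<b[0][1]<230 and 200<b[0][0]<360]
print(bs)
for b in bt:
    best=[(round(e,1),p.round(1).tolist(),q[0]) for q in bs for p,e in [tri(ct,b[0],cs,q[0])] if e<25]
    print(b, onz(ct,b[0],48).round(1), onz(ct,b[0],84).round(1), best)
g=t.max(2)<45
for b in blobs(g,100):
    if 300<b[0][0]<500 and 150<b[0][1]<300: print("black",b,onz(ct,b[0],34).round(1),onz(ct,b[0],96).round(1))
c1=cv2.resize(t[150:280,430:500],None,fx=4.5,fy=4.5,interpolation=cv2.INTER_CUBIC)
c2=cv2.resize(s[260:345,365:455],None,fx=5,fy=5,interpolation=cv2.INTER_CUBIC)
H=max(c1.shape[0],c2.shape[0]);out=np.zeros((H,c1.shape[1]+c2.shape[1],3),np.uint8)
out[:c1.shape[0],:c1.shape[1]]=c1;out[:c2.shape[0],c1.shape[1]:]=c2
cv2.imwrite("pics/c1.png",np.clip(out*2.0,0,255).astype(np.uint8))
E
```

```text
[([258.3, 177.4], [252, 172, 13, 12, 132]), ([334.2, 189.0], [328, 182, 14, 15, 182]), ([217.5, 192.5], [211, 187, 14, 12, 146]), ([280.9, 192.6], [274, 187, 14, 13, 148]), ([249.4, 201.1], [242, 195, 15, 14, 173])]
([242.3, 118.0], [231, 107, 23, 23, 407]) [693.6 136.9  48. ] [682.4 131.   84. ] [(np.float64(4.1), [706.4, 141.5, 12.2], [334.2, 189.0])]
([145.3, 185.0], [134, 175, 23, 21, 372]) [557.5 316.7  48. ] [551.  304.7  84. ] [(np.float64(4.1), [561.6, 320.0, 34.3], [258.3, 177.4])]
([201.3, 187.3], [191, 177, 22, 21, 355]) [555.9 209.4  48. ] [549.4 201.   84. ] [(np.float64(4.6), [560.1, 211.0, 34.9], [280.9, 192.6])]
([201.0, 246.0], [190, 236, 23, 21, 390]) [443.7 204.3  48. ] [441.  196.1  84. ] [(np.float64(4.3), [443.8, 197.9, 70.5], [249.4, 201.1])]
([131.0, 253.5], [120, 244, 23, 20, 382]) [425.9 335.7  48. ] [423.8 323.1  84. ] [(np.float64(4.7), [428.6, 339.2, 34.1], [217.5, 192.5])]
black ([462.9, 177.4], [448, 164, 30, 28, 619]) [ 591.1 -292.1   34. ] [ 578.1 -277.2   96. ]
black ([343.8, 235.7], [327, 219, 35, 35, 880]) [471.8 -65.   34. ] [465.7 -63.2  96. ]
black ([456.4, 253.0], [441, 240, 31, 27, 528]) [ 444.5 -280.    34. ] [ 440.  -265.8   96. ]
```

View pics/c1.png

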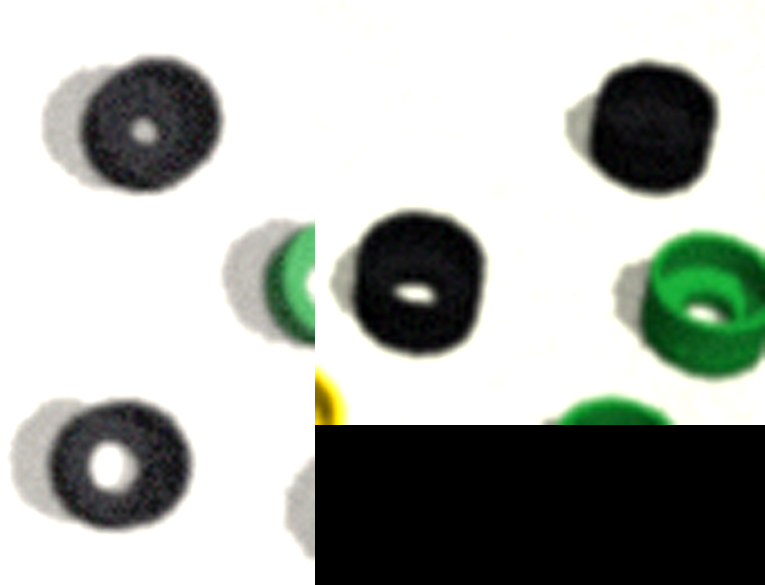

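The lower black adapter, top (457,253) and side (386,316), has the large bore: about 11 px, roughly 21 mm. The upper one at (463,178) has a small bore of about 6 px. So the lower one is adapter_wide, at about (445,-281). The tall jar is top (201,246), because its lid triangulates to z≈70 while the others come to about 34. The mixer is at about (466,-64). Next I'll look with the wrist camera over the adapter and the mixer, using the same yaw for both so the calibration bias cancels.

```bash
python3 - <<'E'
from h import *
Y=np.pi/2
def look(p,name):
    bot.move_ptp(p,[np.pi,0,Y]); bot.dwell(0.2)
    c=imaging.camera_model("wrist"); s=bot.get_state(); im=imaging.capture("wrist"); cv2.imwrite(f"pics/{name}.png",im)
    np.savez(f"pics/{name}.npz",K=c["K"],position=c["position"],rotation=c["rotation"],tcp=s["tcp_pos"])
    print(s["t"],s["tcp_pos"].round(1),s["orientation"].round(3),np.round(c["position"],1),np.round(c["rotation"],3),np.round(c["K"],0).tolist(),s["contact_force"].round(2)); return c,im
c1,a=look([466,-64,262],"wm"); print(proj(c1,[466,-64,96]))
c2,b=look([445,-281,200],"wa"); print(proj(c2,[445,-281,34]))
cv2.imwrite("pics/w2.png",np.hstack([cv2.resize(a,(400,300)),cv2.resize(b,(400,300))]))
E
```

```text
2.7083 [466.1 -63.5 262. ] [-3.142 -0.     1.572] [465.8  13.5 405.9] [-0.304  0.001  0.001] [[347.0, 0.0, 320.0], [0.0, 347.0, 240.0], [0.0, 0.0, 1.0]] [ 0.07 -0.05  0.88]
[320.57342315 219.92054365]
3.8667 [ 445.7 -279.8  200.6] [3.141 0.    1.573] [ 445.3 -202.8  344.6] [-0.305 -0.     0.002] [[347.0, 0.0, 320.0], [0.0, 347.0, 240.0], [0.0, 0.0, 1.0]] [ 0.31  0.48 -0.22]
[319.72018295 220.36342389]
```

View pics/w2.png

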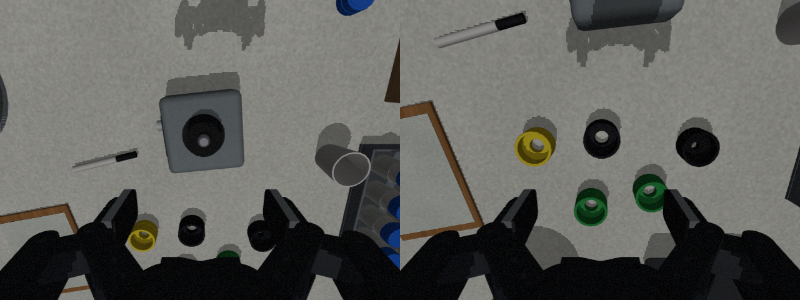

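```bash
python3 - <<'E'
from h import *
a=cv2.imread("pics/wm.png");b=cv2.imread("pics/wa.png")
A=a[180:250,285:365];B=b[185:260,285:365]
z=lambda i:cv2.resize(np.clip(i*3.0,0,255).astype(np.uint8),(400,360),interpolation=cv2.INTER_NEAREST)
cv2.imwrite("pics/c2.png",np.hstack([z(A),z(B)]))
np.set_printoptions(linewidth=250)
print(A.max(2)[::4,::3]);print(B.max(2)[::4,::3])
E
```

```text
[[ 80  84  82  86  81  86  84  85  87  59  56  53  55  54  56  53  55  54  55  58  53  83  86  84  86  85  89]
 [ 86  86  84  89  84  86  86  83  57  48   6   7  13   6   1  18   6  12  54  55  60  56  87  87  89  88  82]
 [ 88  85  86  85  86  88  86  29  12  10  10  12  16   8  12  15   4  11   5  13  39  56  86  89  85  84  85]
 [ 83  84  84  86  86  76  19  11   5  15  13   3   4   3   9  11  16   2   9   4  16  12  52  60  83  90  87]
 [ 86  86  89  86  49  24  13   0   4   9   2  16  12  23  22  21  11  12  18   0  15  10   8  84  82  88  87]
 [ 89  88  87  76  24  13  15  13   9  16  22  13  15  20  11  12  11  20  16  16  22   3   8  23  64  86  85]
 [ 88  86  80  23  22   8  11  21  18  27  22  23  23  19  11  13  15  18  16  16  20  12  14  11  34  88  89]
 [ 88  86  79  21  19   8  15  14  15  17  15  20  22   9  20  21  17  18  22  17  14  17   0   7  18  89  87]
 [ 87  86  61  26  24  23  15  21  23  19  19  21  14  17  15   9   7  21  15  23  20  14  22  19  20  87  84]
 [ 86  89  50  29  16  14  15  19  20  14  21  15  42  47  46  46  22   7  20  18   8  17  17  18  20
[... 2308 characters left out ...]
   8   0  19  80 132 126 129 130]
 [131 133 132 136  19   8   3   8   7  12   0   8   1   1   1  17   6  13   0   0  16  16 134 138 131 131 137]
 [131 128 133 131 120  25  20   8   2   3   9  14   9   9  15  10   7   5   0  14  21 130 134 132 136 136 132]
 [134 131 140 135 131 115  22  20  14   6   4  15   6   9  10  16   2  17  25  21 124 125 135 137 136 136 128]
 [132 130 134 131 134 134 135 120  24  16  12   3   4  16  11  19  18  24  94 131 131 132 133 138 134 127 128]
 [133 128 136 137 134 133 132 134 133 137 123  48  31  26  52 134 134 132 130 132 130 132 132 137 132 136 130]
 [129 128 130 133 128 133 135 139 141 139 135 131 136 131 131 132 129 131 128 132 128 135 132 132 132 131 131]]
```

View pics/c2.png

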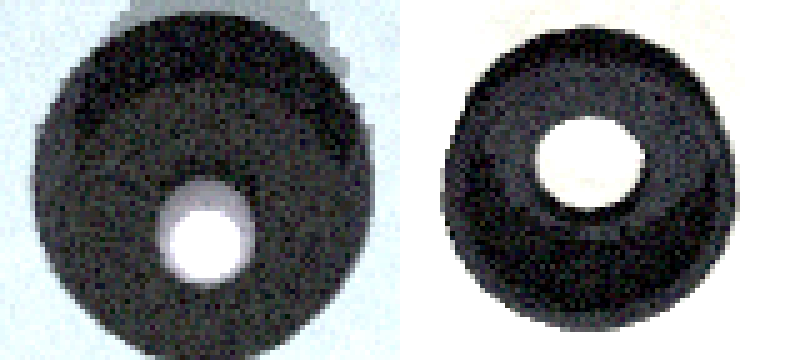

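The left crop shows the head disc with the bright flat pin tip at about wrist px (326,226). The right crop is adapter_wide with a large bore at about (323,219). I'll back-project the rims onto their planes.

```bash
cat >> h.py <<'E'
from scipy.optimize import least_squares
def rimfit(c,cnt,z,r):
    P=np.array([onz(c,p,z)[:2] for p in cnt]); f=least_squares(lambda x:np.hypot(*(P-x[:2]).T)-x[2],[*P.mean(0),r],loss="soft_l1")
    g=least_squares(lambda x:np.hypot(*(P-x).T)-r,P.mean(0),loss="soft_l1")
    return f.x.round(2),g.x.round(2),round(float(np.std(g.fun)),2)
def contour(mask,uv):
    cs=cv2.findContours(mask.astype(np.uint8),cv2.RETR_EXTERNAL,cv2.CHAIN_APPROX_NONE)[0]
    return max((k for k in cs if cv2.pointPolygonTest(k,tuple(map(float,uv)),False)>=0),key=cv2.contourArea)[:,0].astype(float)
E
python3 - <<'E'
from h import *
for n,uv,z,zb,r,th in(("wm",(324,210),96,70,27,50),("wa",(325,240),34,0,28,65)):
    c=dict(np.load(f"pics/{n}.npz")); im=cv2.imread(f"pics/{n}.png"); m=im.max(2)<th
    m[:, :]&=np.add.outer((np.arange(480)-222)**2,(np.arange(640)-325)**2)<45**2
    k=contour(m,uv); ctr=k.mean(0); lo=k[k[:,1]>ctr[1]+1]; hi=k[k[:,1]<ctr[1]-8]
    print(n,c["tcp"].round(2),ctr.round(1),"top",rimfit(c,lo,z,r),"bottom",rimfit(c,hi,zb,r))
    if n=="wm":
        pm=(im.max(2)>100); 
        print([(b,onz(c,b[0],108).round(2)) for b in blobs(pm,30) if abs(b[0][0]-326)<15 and abs(b[0][1]-226)<15])
    else:
        print([(b,onz(c,b[0],7).round(2)) for b in blobs(im.max(2)>50,30) if abs(b[0][0]-323)<15 and abs(b[0][1]-219)<15])
E
```

```text
wm [466.07 -63.47 261.97] [325.2 215.3] top (array([470.32, -62.45,  30.33]), array([470.35, -66.44]), 1.49) bottom (array([470.54, -66.21,  33.48]), array([470.48, -58.7 ]), 2.05)
[(([325.8, 226.9], [320, 221, 13, 13, 124]), array([470.65, -67.38, 108.  ]))]
wa [ 445.71 -279.8   200.63] [322.3 222. ] top (array([ 447.53, -285.83,   27.04]), array([ 447.55, -284.62]), 0.5) bottom (array([ 447.76, -286.84,   28.  ]), array([ 447.76, -286.85]), 0.35)
[(([322.4, 218.2], [312, 209, 22, 19, 322]), array([ 447.65, -285.57,    7.  ]))]
```

```bash
python3 - <<'E'
from h import *
def st(m): s=bot.get_state(); print(m,round(s["t"],2),s["tcp_pos"].round(2),s["orientation"].round(3),s["contact_force"].round(2),round(s["opening"],3))
rot=[np.pi,0,np.pi/2]
bot.movel([447.6,-285.5,60],rot); st("above")
print(bot.movel([447.6,-285.5,6],rot,60,threshold=6)); bot.dwell(.2); st("down")
bot.grip(0.0,40); st("grip")
s=bot.get_state()["tcp_pos"]; np.save("grasp.npy",s)
bot.movel([447.6,-285.5,150],rot); bot.dwell(.1); st("lift")
bot.movel([470.6,-67.4,150],rot,180); bot.dwell(.2); st("over")
c=imaging.camera_model("wrist"); im=imaging.capture("wrist"); cv2.imwrite("pics/hold.png",im)
np.savez("pics/hold.npz",K=c["K"],position=c["position"],rotation=c["rotation"])
sd=imaging.capture("side"); cs=imaging.camera_model("side"); u=proj(cs,[470,-67,130]).astype(int); print(u)
v=cv2.resize(sd[u[1]-50:u[1]+50,u[0]-50:u[0]+50],(400,400),interpolation=cv2.INTER_CUBIC)
w=cv2.resize(im[200:480,180:460],(400,400))
cv2.imwrite("pics/c3.png",np.clip(np.hstack([w,v])*2.5,0,255).astype(np.uint8))
E
```

```text
above 5.0 [ 448.14 -285.91   60.75] [3.141e+00 1.000e-03 1.571e+00] [-0.32 -0.24  0.35] 1.002
False
down 6.25 [ 447.86 -285.7     6.39] [3.141 0.    1.571] [-0.1   0.14 -0.12] 1.0
grip 6.65 [ 447.77 -285.54    6.57] [3.141 0.    1.571] [-0.37  0.49  4.83] 0.651
lift 7.86 [ 446.96 -284.96  148.87] [-3.140e+00 -1.000e-03  1.571e+00] [ 0.62 -0.35 -1.45] 0.652
over 9.43 [470.58 -68.07 149.96] [-3.142  0.     1.57 ] [ 0.24  0.49 -1.6 ] 0.648
[323 224]
```

View pics/c3.png

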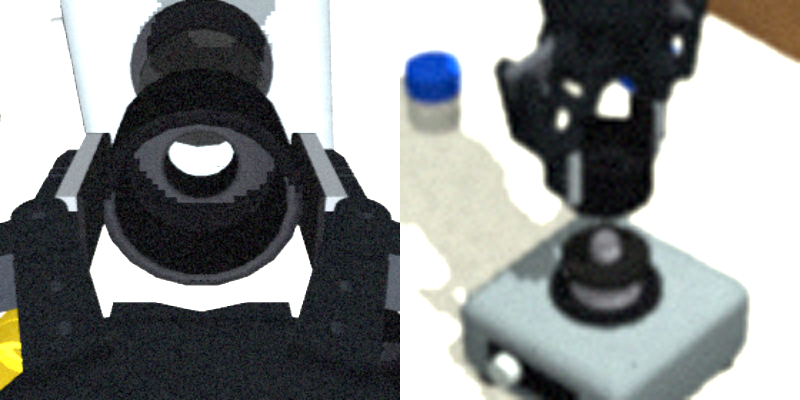

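The adapter is held level, and the side view shows it over the pin. The head has a wider skirt below it, which explains the 30 mm fit radius. Next is a guarded insertion.

```bash
python3 - <<'E'
from h import *
def st(m): s=bot.get_state(); print(m,round(s["t"],2),s["tcp_pos"].round(2),s["orientation"].round(3),s["contact_force"].round(2),s["wrist_torque"].round(3),round(s["opening"],3)); return s["tcp_pos"]
# adapter rim check
c=dict(np.load("pics/hold.npz")); im=cv2.imread("pics/hold.png")
m=im.max(2)<60
P=[]
for x in range(268,375,2):
    col=np.where(~m[330:400,x])[0]
    if len(col) and col[0]>0: P.append((x,330+col[0]))
P=np.array(P,float); print(P[::6].tolist(),rimfit(c,P,177.4,28))
rot=[np.pi,0,np.pi/2]
bot.movel([470.6,-67.4,120],rot,100); bot.dwell(.3); p=st("pre")
r=bot.movel([470.6,-67.4,101.5],rot,15,threshold=3.5); print(r); st("ins"); bot.dwell(.2); st("ins2")
E
```

```text
[[268.0, 380.0], [280.0, 389.0], [292.0, 395.0], [304.0, 398.0], [340.0, 397.0], [352.0, 394.0], [364.0, 387.0]] (array([470.28, -68.84,  27.64]), array([470.27, -68.42]), 0.17)
pre 10.28 [471.01 -67.5  120.51] [3.141 0.    1.571] [ 0.48  0.65 -1.66] [-0.03  -0.034 -0.025] 0.647
True
ins 11.38 [470.49 -67.36 102.06] [-3.141 -0.     1.571] [ 0.08 -0.02  3.34] [-0.019 -0.15   0.001] 0.645
ins2 11.58 [470.45 -67.36 101.88] [-3.141 -0.     1.571] [2.08 0.23 2.9 ] [-0.145 -0.398 -0.01 ] 0.649
```

Contact came at TCP z=102.06, against about 102.5 expected for seated, and nothing caught on the way down. Now I'll release, check the seating, and look at the jar.

```bash
python3 - <<'E'
from h import *
def st(m): s=bot.get_state(); print(m,round(s["t"],2),s["tcp_pos"].round(2),s["contact_force"].round(2),round(s["opening"],3)); return s["tcp_pos"]
rot=[np.pi,0,np.pi/2]
def look(name):
    c=imaging.camera_model("wrist"); im=imaging.capture("wrist"); cv2.imwrite(f"pics/{name}.png",im)
    np.savez(f"pics/{name}.npz",K=c["K"],position=c["position"],rotation=c["rotation"]); return c,im
bot.grip(1.0,40); bot.dwell(.3); st("rel")
p=bot.get_state()["tcp_pos"]
bot.movel([p[0],p[1],180],rot,100); bot.movel([470.6,-67.4,262],rot,150); bot.dwell(.3); st("up")
c,a=look("seat")
bot.movel([444,198,250],rot,200); bot.dwell(.3); st("jar")
c2,b=look("jar"); print(proj(c,[470.6,-67.4,130]),proj(c2,[444,198,84]))
sd=imaging.capture("side"); cv2.imwrite("pics/side2.png",sd)
v=cv2.resize(sd[190:290,270:370],(266,300))
z=lambda i:cv2.resize(i[150:310,220:420],(375,300))
cv2.imwrite("pics/c4.png",np.clip(np.hstack([v,z(a)[:,54:320],z(b)[:,54:320]])*2.0,0,255).astype(np.uint8))
h=cv2.cvtColor(b,cv2.COLOR_BGR2HSV); m=cv2.inRange(h,(105,120,30),(130,255,255))>0
print([x for x in blobs(m,200)])
E
```

```text
rel 12.29 [469.51 -67.06 101.38] [0.45 0.74 0.45] 1.002
up 14.22 [470.18 -67.28 261.27] [0.04 0.82 0.11] 1.001
jar 16.06 [444.14 197.56 250.04] [-0.47  0.18  1.13] 1.001
[321.39072754 229.72863329] [320.47677984 218.85583842]
[([302.8, 59.9], [280, 34, 46, 53, 1894]), ([445.8, 82.7], [421, 58, 50, 50, 1943]), ([432.7, 197.8], [411, 177, 45, 43, 1468]), ([319.8, 219.3], [298, 196, 45, 47, 1628]), ([547.3, 254.0], [521, 233, 53, 43, 1717])]
```

View pics/c4.png

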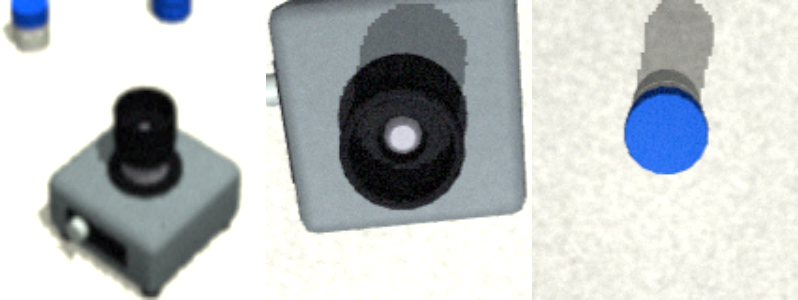

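The adapter sits upright and seated, with the pin tip visible in its bore. The jar's lid is at (320,219) in the wrist view. Next I'll fit both rims.

```bash
python3 - <<'E'
from h import *
c=dict(np.load("pics/seat.npz")); im=cv2.imread("pics/seat.png")
m=(im.max(2)<50); m[:,:]&=np.add.outer((np.arange(480)-225)**2,(np.arange(640)-322)**2)<50**2
k=contour(cv2.morphologyEx(m.astype(np.uint8),cv2.MORPH_CLOSE,np.ones((15,15))),(322,240)); print(k.min(0),k.max(0))
for y0 in (232,240,248): print("adapter",rimfit(c,k[k[:,1]>y0],130,28))
print([(b,onz(c,b[0],108).round(2)) for b in blobs(im.max(2)>60,30) if abs(b[0][0]-321)<12 and abs(b[0][1]-223)<18])
c=dict(np.load("pics/jar.npz")); im=cv2.imread("pics/jar.png")
h=cv2.cvtColor(im,cv2.COLOR_BGR2HSV); k=contour(cv2.inRange(h,(105,120,30),(130,255,255)),(320,219))
for y0 in (210,219,228): print("jar",rimfit(c,k[k[:,1]>y0],84,21))
E
```

```text
[287. 178.] [355. 261.]
adapter (array([470.03, -67.55,  27.28]), array([470.02, -66.65]), 0.36)
adapter (array([469.97, -67.46,  27.36]), array([469.97, -66.69]), 0.29)
adapter (array([469.98, -67.45,  27.37]), array([469.98, -66.74]), 0.27)
[(([321.4, 222.9], [313, 215, 17, 17, 208]), array([470.63, -67.29, 108.  ]))]
jar (array([443.41, 195.72,  20.01]), array([443.45, 196.82]), 0.6)
jar (array([443.4 , 195.46,  19.82]), array([443.45, 196.95]), 0.57)
jar (array([443.52, 195.38,  19.75]), array([443.53, 196.87]), 0.39)
```

```bash
python3 - <<'E'
from h import *
def st(m): s=bot.get_state(); print(m,round(s["t"],2),s["tcp_pos"].round(2),s["orientation"].round(3),s["contact_force"].round(2),s["wrist_torque"].round(3),round(s["opening"],3)); return s["tcp_pos"]
rot=[np.pi,0,np.pi/2]
bot.movel([443.5,195.9,110],rot,120); bot.dwell(.1)
print(bot.movel([443.5,195.9,51],rot,60,threshold=6)); bot.dwell(.2); st("down")
bot.grip(0.0,70); g=st("grip"); np.save("gj.npy",g)
bot.movel([443.5,195.9,200],rot,120)
bot.movel([470.1,-67.2,200],rot,160); bot.dwell(.3); st("over")
c=imaging.camera_model("wrist"); im=imaging.capture("wrist"); cv2.imwrite("pics/hold2.png",im)
sd=imaging.capture("side")
w=cv2.resize(im[200:480,180:460],(400,400)); v=cv2.resize(sd[150:270,260:380],(400,400),interpolation=cv2.INTER_CUBIC)
cv2.imwrite("pics/c5.png",np.clip(np.hstack([w,v])*2.,0,255).astype(np.uint8))
E
```

```text
False
down 18.91 [443.78 195.98  51.35] [ 3.141 -0.     1.571] [0.01 0.51 0.69] [-0.04   0.023  0.036] 1.0
grip 19.39 [443.68 195.97  51.33] [ 3.141 -0.     1.571] [-0.82  0.34  4.3 ] [-0.07   0.251  0.012] 0.478
over 22.88 [470.09 -66.91 200.01] [-3.142 -0.     1.571] [-0.75 -0.23 -1.31] [0.025 0.061 0.039] 0.472
```

View pics/c5.png

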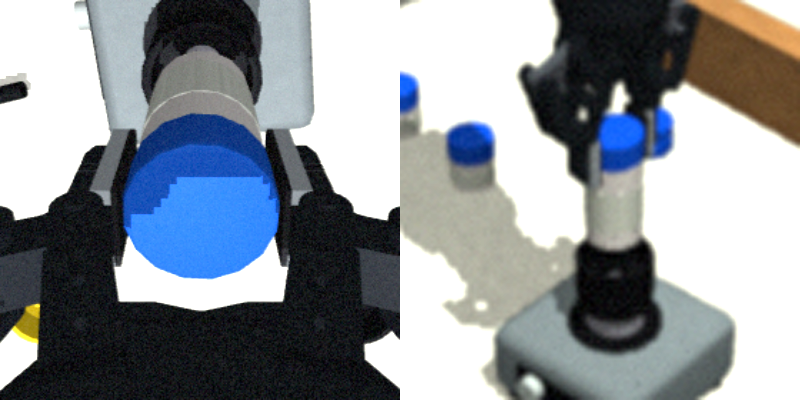

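The jar is held level by the lid above the adapter. Next is a guarded insertion; I expect it to seat at TCP z≈161.4.

```bash
python3 - <<'E'
from h import *
def st(m): s=bot.get_state(); print(m,round(s["t"],2),s["tcp_pos"].round(2),s["orientation"].round(3),s["contact_force"].round(2),s["wrist_torque"].round(3),round(s["opening"],3)); return s
rot=[np.pi,0,np.pi/2]
r=bot.movel([470.1,-67.2,186],rot,60,threshold=4); st(f"a {r}")
if not r:
    r=bot.movel([470.1,-67.2,159.5],rot,18,threshold=3); st(f"b {r}"); bot.dwell(.3); st("c")
E
```

```text
a False 23.37 [469.57 -67.07 185.32] [-3.14  -0.     1.571] [ 0.31 -0.34 -0.72] [ 0.01  -0.019  0.018] 0.473
b True 24.69 [470.   -67.18 160.23] [-3.141 -0.     1.571] [0.86 0.25 2.64] [-0.003 -0.158 -0.017] 0.473
c 24.99 [469.93 -67.13 160.  ] [-3.141 -0.     1.571] [2.24 0.68 3.34] [-0.043 -0.549 -0.037] 0.47
```

Contact came at z≈160.2, within about 1 mm of expected. Half travel should read about 7.7 N on the tool (10 N less 2.3 N of weights), so I'll press about 8 mm.

```bash
python3 - <<'E'
from h import *
def st(m): s=bot.get_state(); print(m,round(s["t"],2),s["tcp_pos"].round(2),s["orientation"].round(3),s["contact_force"].round(2),s["wrist_torque"].round(3),round(s["opening"],3)); return s
rot=[np.pi,0,np.pi/2]
for z in (156,152.5):
    r=bot.movel([470.1,-67.2,z],rot,12,threshold=15); bot.dwell(.5); st(f"{z} {r}")
bot.dwell(.5); f=[]
for _ in range(8): f.append(bot.get_state()["contact_force"]); bot.dwell(.05)
print(np.mean(f,0).round(2)); st("hold")
for n in("side","wrist"): cv2.imwrite(f"pics/end_{n}.png",imaging.capture(n))
a=cv2.resize(cv2.imread("pics/end_side.png")[160:270,265:375],(400,400),interpolation=cv2.INTER_CUBIC); b=cv2.imread("pics/end_side.png")[160:360,190:390]
cv2.imwrite("pics/c6.png",np.clip(np.hstack([a,cv2.resize(b,(400,400))])*2.,0,255).astype(np.uint8))
E
```

```text
156 False 25.96 [469.95 -67.19 156.02] [-3.141  0.     1.571] [ 0.96 -0.73  5.21] [ 0.049 -0.042 -0.004] 0.472
152.5 False 26.9 [469.99 -67.22 152.8 ] [-3.142  0.     1.571] [-0.14  0.45  7.8 ] [0.085 0.114 0.011] 0.47
[-0.02  0.25  8.01]
hold 27.8 [469.97 -67.24 152.79] [-3.142  0.     1.571] [-0.34 -0.15  8.75] [0.029 0.137 0.034] 0.475
```

View pics/c6.png

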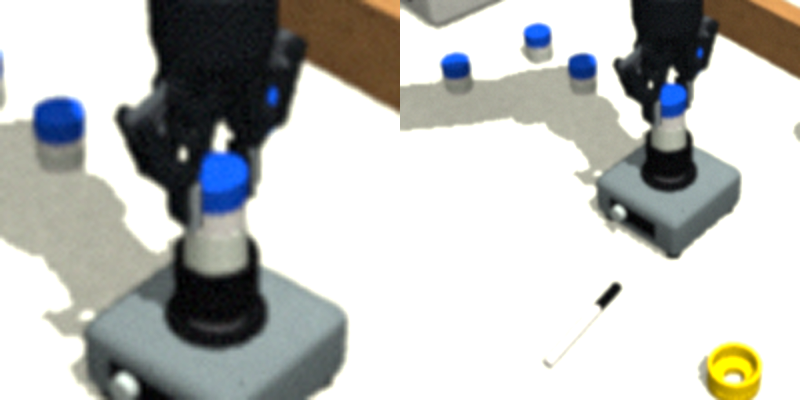

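The push is about 8.0 N, which puts the head at about 8 mm, and the travel of about 7.5–8 mm agrees. The jar is upright in the adapter, the fingers are clear of it, and the short jars are standing. Handing in.

```bash
python3 -c "
from bench import bot
bot.sign_off()"
```

```text
the job is handed in; nothing more can be done
```

The mixer is pressed to about half travel, with the tall jar seated in the wide-bore adapter and still gripped. I handed the job in at about 28 s of the 61 s allowed; no verdict is reported.

- **Adapter:** I slid the black adapter with the larger bore (about 21 mm in the image) onto the pin and let go. It made contact within about 0.5 mm of the expected seating height, and the wrist image showed it level with the pin tip in its bore. Its centre was about 0.7 mm from the pin.
- **Jar:** I gripped the tall jar by its lid and stood it in the socket. It touched about 1 mm below the height I predicted, which is within the calibration error.
- **Press:** The tool moved down about 7.5 mm after contact and held a steady push of about 8.0 N. Adding the weight of adapter and jar gives about 10 N, so both checks put the head at about 7.5–8 mm.
- **Last picture:** The jar was upright in the adapter, the fingers were clear of the adapter, and the three short jars were standing.
- **Disagreement:** The rim fit on the mixer head gave a radius of about 30 mm instead of 27 mm. A later picture showed a wider skirt under the head, so I used the pin tip as the centre.

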